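Tip the standing post into the sawing cradle

ROBOT

A 6-joint arm with a two-finger parallel gripper is mounted at the origin on a cart in front of the work surface, level with it; the furniture and walls round the work are solid. World frame = base frame: x ahead of the robot, y to its left, z up, the work surface at z = 0. Lengths are in m, angles in rad, forces in N, time in s.
With the tool pointing down it reaches from about 0.3 to 0.95 m from the base axis. Payload 3.1 kg.
Tool frame: the origin (TCP) lies at the very end of the fingers, on their centre line; the grasp point (between the pads) lies 19 mm behind it (manip.pinch_z is the distance from the TCP to the grasp point, in m); z points along the fingers, y is the line along which they close (so a half turn about z gives the same grasp; the last joint's range is limited). The gripper opens to 85 mm and grips with 20 to 120 N. Pads are 22 mm wide; open, the fingers measure 114 mm over their backs; the gripper's body (76 mm by 85 mm) begins 54 mm behind the grasp point. The pads swing forward as they close: fully open they stand 13 mm farther back than shut.
Start: joints at [-1.392, 0.308, 1.634, -0, 1.2, -0.07], TCP at [0.154, -0.606, 0.231] pointing down, gripper open.
Joint ranges: [-3.06, 3.06], [-0.79, 1.96], [0.05, 2.63], [-1.19, 4.34], [0.05, 2.64], [-2.94, 2.94]. Speed limits (rad/s): [2.79, 2.79, 3.14, 3.14, 3.14, 3.14].

INTERFACE

Orientations are given as a unit quaternion [x, y, z, w].
In Python, from rig import manip, cams gives the robot as it stands.
- The arm moves only by the tool drive_tool, never from a script. Its argument "series" is one flat list of numbers, 7 for each row, row after row: the opening, from -1 (shut) to 1 (fully open), then the shift along the tool's x, y, z in m, then the turn, a rotation vector about the tool's x, y, z in degrees. In form: [claw, tx, ty, tz, rx, ry, rz, claw, tx, ty, tz, rx, ry, rz, ...]. A call has 1 to 8 rows; each row shifts and turns the commanded pose from where the row before left it, along the tool's axes as they then stand; what a row does not reach is not made up. A row lasts 1/12 s, in which the tool goes at most 41.7 mm and 7.16 degrees, less where a joint would pass 70% of its speed; a pose out of reach is approached as far as the arm can. A call with a gripper value outside its range is refused whole. The fingers move at their own pace and stop on an object; "force" is the grip in N (left out, the last holds). Time passes only in rows, so rows that do not move let the fingers close. It gives the time, the measured TCP pose, the force, the opening and the grip force at its end, in the units of the state.
- manip.state(): the state, without advancing time (a new reading comes with each control period).
- cams.snapshot(name): name is "scene" or "side" or "wrist"; returns a dict with "pixels" (384x512x3 uint8, red, green, blue), "fov_y" (degrees; the focal length in pixels is half the picture's height over the tangent of half this angle, whatever the lens; pixels are square), "cx", "cy" (the principal point, pixels), "k1" (the pictures are not rectified: a ray, as slopes to the right and down, at radius r is drawn at 1 + k1 r^2 times it, then the intrinsics apply), "eye" and "orientation" of the camera in the world. Camera axes: x right, y down, z forward; pixel columns grow to the right and rows downward; lengths in m; the calibration is good to about 2 mm. A picture is of the moment at which its call begins. There is no depth.
- manip.finish_job(): hands the job in; it is judged then, once.
Trained networks look in the newest picture that a camera, given by its name, has taken for a name from the list of things; names that differ only in an ending like _2 or _b are one class to them, and where a whole thing is asked for, a point or a joint stands for the part that bears it (a point fixed in the world has none). Each returns a list of dicts, best first, with "p" (0 to 1); they miss things now and then, are a little off and sometimes report something else, mostly with a low value. They report only what shows in the picture. A call takes as long as a camera call. They do not tell look-alikes from the thing itself.
- cams.masks_of(camera, thing): "pixels" (384x512 bool, what is visible of it).
- cams.spot_point(camera, thing): "centre" ([x, y, z] in m, in world coordinates, good to about 4 mm: a listed point, or the origin of a listed thing).
The state is a dict: "time": time; "joint_pos": joint angles; "joint_velocities": joint speeds; "tau": joint torques, N m; "ee_pos": TCP position; "orientation": TCP orientation; "force": force on the tool from outside, world axes, zero at the start; "wrist_torque": the same for the moment, N m; "gripper_width": finger opening in m; "gripper_force": force on a finger pad.
Only numpy, scipy, OpenCV 4.12 (cv2) and the standard library are available. Lean on these libraries where they do the work, as an engineer would, in place of code of your own. Each camera call takes 0.05 s, during which the arm holds its last target. There are 200 camera calls.

TASK

A short square post stands on end at the open end of the sawing cradle. Without gripping or lifting it, push it high up with the fingertips so that it topples towards the end stop and lies flat in the bay between the two low rails, then push its foot end until the post sits flush against the end stop. Leave the screw jar, the tape measure and the sanding block beside the cradle where they are.

Things in the scene. Friction and masses are not known exactly. Their poses are not given: they have to be found in the camera images.
- cradle: Sawing cradle fixed to the bench: plywood board 350 x 150 x 12 mm thick with two low wooden rails and an end stop. Origin on the bench (board's underside) under the open end, about where the post stands; x points along the cradle to the end stop, y left, z up. The board spans x = -70 to 280 and y = -75 to 75 mm; its top is 12 mm above the bench.
- bay (a point): Middle of the bay's floor, on the board's top, 155 mm along x from the cradle's origin, axes as the cradle's. The bay, outlined in pencil, is 100 mm wide between the rails' inner faces (y = -50 and 50 mm); the rails stand 12 mm above the board and run from 95 mm before this point to 95 mm beyond it, up to the end stop.
- stop_face (a point): Middle of the end stop's face that looks at the bay, 250 mm along x from the cradle's origin, 29 mm above the bench; axes as the cradle's. The stop is a bar across the whole board, 28 mm thick, 34 mm high above the board.
- post: Loose light-wood post, 50 x 50 x 170 mm, 0.15 to 0.3 kg, pencil line round its middle. Starts standing on end on the board, within 15 mm of the cradle's origin along x, 6 mm across, turned at most 0.05 rad from the cradle's axes. Origin at the centre of the foot face, z from foot to top. Pushed well above half height it tips rather than slides; leaned about 17 degrees it falls by itself.
- post_top (a point): Centre of the post's top end face, 170 mm from the foot along its length; this end must come to the end stop.
- post_foot (a point): Centre of the post's foot end face.
- post_middle (a point): Centre of the post, half way along its length and in the middle of its section; 25 mm from each long side.
- screw_jar: Bystander: clear jar of screws with an orange lid, 68 mm across, 84 mm high, on the bench beside the cradle. Origin at the centre of its underside.
- tape_measure: Bystander: yellow tape measure, 38 x 97 x 66 mm high, on the bench beside the cradle. Origin at the centre of its underside.
- sanding_block: Bystander: cork sanding block, 64 x 113 x 32 mm high, on the bench beside the cradle. Origin at the centre of its underside.
Things that resemble listed ones, but are neither listed nor needed, are in the scene too. Leave any black or turquoise look-alike of the post alone.

How it is judged:
By the outcome, as a careful person would: the job done as asked, in the order asked, and still so for the second after the job is handed in, with the robot touching nothing.
It also fails if it takes over 40 s, if anything falls off the work surface, if the arm or the gripper's body presses on something with over 40 N, if the wrist force passes 120 N, or if a joint passes its speed limit or range.

## Working session

There is one attempt and no reset: what is moved stays moved. The work goes in short steps, Python scripts to look and compute and a tool call to move; the robot and the scene stay as the last step left them, time stands still between calls to the robot, and variables do not carry over. Pictures are saved under pics/ and viewed, at most 10 in all, crops included, and the job is handed in when it is done.

Besides the shell and the picture viewer there is one more tool, called as name(argument=value, ...) on one line, values as JSON. drive_tool: Moves the arm, as the interface text tells. Its arguments: {"type":"object","properties":{"series":{"type":"array"},"force":{"type":"number"}},"required":["series"]}

```bash
mkdir -p pics; python3 - <<'E'
from rig import manip,cams
import cv2,numpy as np
ims=[]
for c in ["scene","side"]:
    s=cams.snapshot(c); ims.append(s["pixels"])
    print(c,np.round(s["eye"],3),np.round(s["orientation"],3),s["fov_y"])
    for t in ["cradle","bay","stop_face","post","post_top","post_foot","post_middle","screw_jar","tape_measure","sanding_block"]:
        print(t,[(np.round(d["centre"],3).tolist(),round(d["p"],2)) for d in cams.spot_point(c,t)[:3]])
cv2.imwrite("pics/a.png",cv2.cvtColor(cv2.resize(np.vstack(ims),(400*1,600)),cv2.COLOR_RGB2BGR))
cv2.imwrite("pics/s.png",cv2.cvtColor(ims[0],cv2.COLOR_RGB2BGR));cv2.imwrite("pics/d.png",cv2.cvtColor(ims[1],cv2.COLOR_RGB2BGR))
st=manip.state();print(st["time"],st["ee_pos"],st["orientation"],st["gripper_width"],manip.pinch_z)
E
```

```text
scene [0.23  0.623 0.939] [-0.224  0.904 -0.352  0.093] 52.75874225627618
cradle [([0.497, -0.088, 0.001], 0.95), ([0.509, -0.072, 0.013], 0.57)]
bay [([0.621, 0.011, 0.011], 0.92), ([0.507, -0.075, 0.096], 0.24), ([0.43, 0.07, 0.002], 0.16)]
stop_face [([0.693, 0.072, 0.028], 0.63)]
post [([0.503, -0.074, 0.012], 0.96), ([0.514, -0.293, 0.002], 0.88), ([0.393, -0.271, 0.002], 0.73)]
post_top [([0.511, -0.075, 0.18], 0.94), ([0.676, -0.362, 0.17], 0.81), ([0.396, -0.271, 0.169], 0.71)]
post_foot [([0.515, -0.292, 0.002], 0.83), ([0.396, -0.268, 0.005], 0.8), ([0.675, -0.363, -0.002], 0.78)]
post_middle [([0.395, -0.266, 0.083], 0.97), ([0.507, -0.075, 0.094], 0.89), ([0.518, -0.294, 0.083], 0.84)]
screw_jar [([0.754, -0.087, -0.004], 0.6)]
tape_measure [([0.428, 0.067, 0.001], 0.6)]
sanding_block [([0.63, -0.191, -0.004], 0.56)]
side [-0.042  0.83   0.826] [-0.263  0.84  -0.449  0.153] 47.21233896586679
cradle [([0.504, -0.088, -0.001], 0.67), ([0.428, 0.065, -0.0], 0.5)]
bay [([0.618, 0.015, 0.014], 0.61)]
stop_face [([0.686, 0.075, 0.03], 0.82)]
post [([0.516, -0.296, -0.002], 0.9), ([0.674, -0.361, 0.001], 0.87), ([0.396, -0.268, 0.004], 0.73)]
post_top [([0.506, -0.079, 0.181], 0.96), ([0.503, 0.232, 0.165], 0.73), ([0.514, -0.297, 0.172], 0.72)]
post_foot [([0.668, -0.361, -0.002], 0.95), ([0.501, 0.236, 0.0], 0.92), ([0.518, -0.297, -0.005], 0.86)]
post_middle [([0.677, -0.356, 0.083], 0.86), ([0.514, -0.295, 0.081], 0.85), ([0.507, -0.074, 0.095], 0.82)]
screw_jar [([0.755, -0.087, 0.001], 0.68)]
tape_measure [([0.431, 0.066, -0.001], 0.78)]
sanding_block [([0.629, -0.197, 0.002], 0.65)]
1.1 [ 0.1538624  -0.60577806  0.23129495] [9.92275181e-01 1.24056296e-01 8.33758688e-06 1.90655056e-05] 0.08586133657234073 0.0187
```

View pics/s.png

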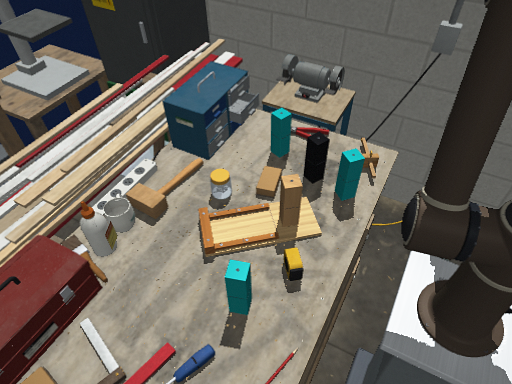

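View pics/d.png

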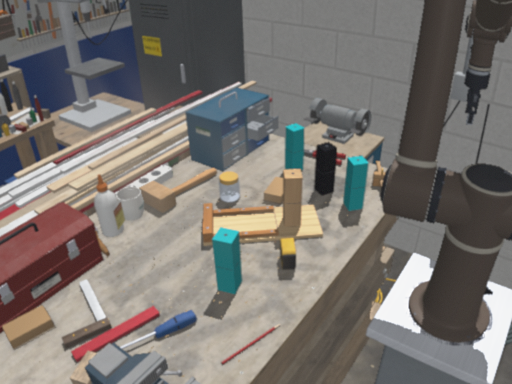

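The scene view shows the pale post at about (290, 200) px on the open end of the cradle. The end stop is at (205, 235), and the side view agrees. The turquoise and black posts are look-alikes. The cradle axis points about 40.4° in the world frame, and the post is at about (0.507, -0.076). I'll turn the tool so its x lies along the cradle and approach from behind.

drive_tool(series=[-0.4, 0, 0, -0.008, 0, 0, -6.55, -0.4, 0, 0, -0.008, 0, 0, -6.55, -0.4, 0, 0, -0.008, 0, 0, -6.55, -0.4, 0, 0, -0.008, 0, 0, -6.55, -0.4, 0.037, -0.0126, 0, 0, 0, 0, -0.4, 0.037, -0.0126, 0, 0, 0, 0, -0.4, 0.037, -0.0126, 0, 0, 0, 0, -0.4, 0.037, -0.0126, 0, 0, 0, 0])

```text
time: 1.77
ee_pos: [0.2342, -0.47, 0.2632]
orientation: [0.939, 0.345, 0.0, 0.0]
force: [0.5, -0.2, -0.5]
gripper_width: 0.0255
gripper_force: 0.0
```

drive_tool(series=[-0.4, 0.037, -0.0126, 0, 0, 0, 0, -0.4, 0.037, -0.0126, 0, 0, 0, 0, -0.4, 0.037, -0.0126, 0, 0, 0, 0, -0.4, 0.037, -0.0126, 0, 0, 0, 0, -0.4, 0.037, -0.0126, 0, 0, 0, 0, -0.4, 0.037, -0.0126, 0, 0, 0, 0, -0.4, 0.037, -0.0126, 0, 0, 0, 0, -0.4, 0.037, -0.0126, 0, 0, 0, 0])

```text
time: 2.43
ee_pos: [0.3943, -0.2009, 0.2637]
orientation: [0.938, 0.346, 0.0, 0.001]
force: [1.1, -0.1, 0.7]
gripper_width: 0.0257
gripper_force: 0.0
```

drive_tool(series=[-0.4, 0.037, -0.0126, 0, 0, 0, 0, -0.4, 0.035, -0.0126, 0, 0, 0, 0, -0.4, 0, 0, 0, 0, 0, 0])

```text
time: 2.68
ee_pos: [0.4346, -0.1315, 0.2637]
orientation: [0.937, 0.349, 0.002, -0.001]
force: [-1.0, -0.4, 0.1]
gripper_width: 0.0258
gripper_force: 0.0
```

```bash
cat > h.py <<'E'
from rig import manip,cams
import cv2,numpy as np
from scipy.spatial.transform import Rotation as R
O=np.array([.501,-.088]);a=np.radians(40.4)
u=np.array([np.cos(a),np.sin(a)]);n=np.array([-u[1],u[0]])
def cr(p): # world -> cradle mm
    d=np.array(p[:2])-O; return np.round([1e3*d@u,1e3*d@n,1e3*p[2]],1)
def report(things,cs=("scene","side"),save=None):
    ims=[]
    for c in cs:
        ims.append(cams.snapshot(c)["pixels"])
        for t in things:
            print(c,t,[(cr(d["centre"]).tolist(),round(d["p"],2)) for d in cams.spot_point(c,t)[:4] if np.linalg.norm(cr(d["centre"])[:2]-[130,0])<200])
    if save: cv2.imwrite(save,cv2.cvtColor(np.vstack([i[80:300,130:400] for i in ims]) if len(ims)>1 else ims[0],cv2.COLOR_RGB2BGR))
    s=manip.state();print("t",s["time"],"tcp",np.round(s["ee_pos"],4),cr(s["ee_pos"]),"toolx",np.round(R.from_quat(s["orientation"]).as_matrix()[:,0],3),"F",np.round(s["force"],1),"w",s["gripper_width"])
E
python3 - <<'E'
from h import *
report(["post","post_top","post_middle","bay","stop_face","cradle"],save="pics/b.png")
E
```

```text
scene post [([16.4, 9.2, 10.7], 0.68)]
scene post_top [([10.8, 4.8, 178.5], 0.83)]
scene post_middle [([14.7, 4.4, 94.0], 0.67)]
scene bay [([153.4, 0.5, 9.8], 0.56)]
scene stop_face [([251.4, 0.2, 30.1], 0.59)]
scene cradle [([0.2, 4.1, 2.5], 0.77)]
side post [([8.1, 5.3, 11.4], 0.91)]
side post_top [([8.4, 3.7, 185.3], 0.89)]
side post_middle [([11.2, 4.0, 91.8], 0.92)]
side bay [([156.8, -0.3, 12.1], 0.65)]
side stop_face [([249.4, 0.7, 29.9], 0.94)]
side cradle [([1.5, -3.6, 0.7], 0.96), ([25.2, -164.8, 1.2], 0.2)]
t 3.3833 tcp [ 0.4319 -0.1371  0.2633] [-84.4   7.4 263.3] toolx [ 0.761  0.648 -0.   ] F [ 0.3 -0.5 -0.5] w 0.025387589667503246
```

View pics/b.png

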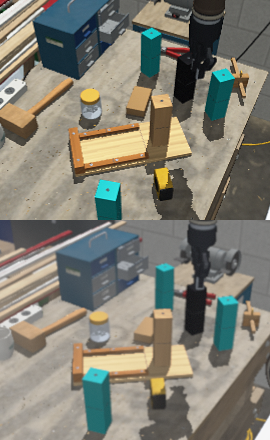

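The picture shows the gripper behind the post in both views, with nothing touching. The post is at about x = 11, y = 5 mm in the cradle frame. Next I go down to 0.155 m and move up close.

drive_tool(series=[-0.4, 0, 0.002, 0.027, 0, 0, 0, -0.4, 0, 0, 0.027, 0, 0, 0, -0.4, 0, 0, 0.027, 0, 0, 0, -0.4, 0, 0, 0.027, 0, 0, 0, -0.4, 0.02, 0, 0, 0, 0, 0, -0.4, 0.02, 0, 0, 0, 0, 0, -0.4, 0.006, 0, 0, 0, 0, 0, -0.4, 0.006, 0, 0, 0, 0, 0])

```text
time: 4.05
ee_pos: [0.4735, -0.1042, 0.1553]
orientation: [0.938, 0.346, -0.0, 0.0]
force: [0.4, -0.1, 1.0]
gripper_width: 0.0254
gripper_force: 0.0
```

drive_tool(series=[-0.4, 0.006, 0, 0, 0, 0, 0, -0.4, 0.006, 0, 0, 0, 0, 0, -0.4, 0.006, 0, 0, 0, 0, 0, -0.4, 0.006, 0, 0, 0, 0, 0, -0.4, 0.006, 0, 0, 0, 0, 0, -0.4, 0.006, 0, 0, 0, 0, 0])

```text
time: 4.55
ee_pos: [0.5007, -0.0809, 0.1554]
orientation: [0.938, 0.346, 0.0, 0.0]
force: [0.1, -0.1, -0.1]
gripper_width: 0.0256
gripper_force: 0.1
```

```bash
python3 - <<'E'
from h import *
report(["post_top","post_foot"],save="pics/c.png")
E
```

```text
scene post_top []
scene post_foot [([12.6, 7.8, 18.1], 0.81)]
side post_top [([50.7, 3.5, 186.5], 0.57)]
side post_foot [([12.0, 5.0, 15.2], 0.56)]
t 4.85 tcp [ 0.5    -0.0812  0.1551] [  3.6   5.8 155.1] toolx [ 0.761  0.649 -0.   ] F [ 0.7  0.1 -0.4] w 0.0259512754810704
```

View pics/c.png

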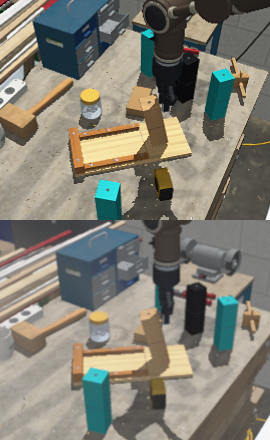

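The post is leaning towards the stop by about 13°, without sliding. I keep pushing until it falls by itself.

drive_tool(series=[-0.4, 0.006, 0, 0, 0, 0, 0, -0.4, 0.006, 0, 0, 0, 0, 0, -0.4, 0.006, 0, 0, 0, 0, 0, -0.4, 0.006, 0, 0, 0, 0, 0, -0.4, 0, 0, 0, 0, 0, 0, -0.4, 0, 0, 0, 0, 0, 0, -0.4, 0, 0, 0, 0, 0, 0, -0.4, 0, 0, 0, 0, 0, 0])

```text
time: 5.52
ee_pos: [0.5183, -0.0656, 0.1551]
orientation: [0.938, 0.346, -0.0, -0.0]
force: [-0.6, 0.4, -0.0]
gripper_width: 0.026
gripper_force: 0.0
```

```bash
python3 - <<'E'
from h import *
report(["post_top","post_foot","post_middle"],save="pics/d2.png")
E
```

```text
scene post_top [([212.5, -2.8, 33.9], 0.64)]
scene post_foot []
scene post_middle [([126.2, 3.2, 36.9], 0.65)]
side post_top [([204.0, 0.2, 36.4], 0.77)]
side post_foot [([40.3, 5.2, 34.9], 0.89)]
side post_middle []
t 5.9167 tcp [ 0.5185 -0.0657  0.1553] [ 27.8   5.6 155.3] toolx [0.761 0.649 0.   ] F [ 0.1  0.6 -0.5] w 0.025655700224992504
```

View pics/d2.png

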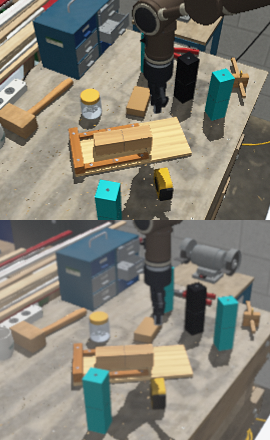

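The post lies flat in the bay, from about x = 38 to x = 208 mm, slightly yawed. I back off, go down behind the foot end and push.

drive_tool(series=[-0.4, -0.02, 0, 0, 0, 0, 0, -0.4, -0.02, 0, 0, 0, 0, 0, -0.4, 0, 0.002, 0.03, 0, 0, 0, -0.4, 0, 0, 0.03, 0, 0, 0, -0.4, 0, 0, 0.03, 0, 0, 0, -0.4, 0, 0, 0.03, 0, 0, 0, -0.4, 0.01, 0, 0, 0, 0, 0, -0.4, 0.01, 0, 0, 0, 0, 0])

```text
time: 6.58
ee_pos: [0.5031, -0.0794, 0.0339]
orientation: [0.939, 0.345, -0.002, -0.001]
force: [0.8, 0.1, -0.3]
gripper_width: 0.0256
gripper_force: 0.0
```

drive_tool(series=[-0.4, 0.006, 0, 0, 0, 0, 0, -0.4, 0.006, 0, 0, 0, 0, 0, -0.4, 0.006, 0, 0, 0, 0, 0, -0.4, 0.006, 0, 0, 0, 0, 0, -0.4, 0.006, 0, 0, 0, 0, 0, -0.4, 0.006, 0, 0, 0, 0, 0, -0.4, 0.006, 0, 0, 0, 0, 0, -0.4, 0.004, 0, 0, 0, 0, 0])

```text
time: 7.25
ee_pos: [0.54, -0.0499, 0.0355]
orientation: [0.938, 0.346, -0.0, -0.0]
force: [-2.4, -2.7, 1.5]
gripper_width: 0.0257
gripper_force: 1.5
```

```bash
python3 - <<'E'
from h import *
report(["post_top","post_foot","post_middle"])
E
```

```text
scene post_top [([240.8, 5.7, 38.9], 0.89)]
scene post_foot [([62.8, 8.9, 35.0], 0.76), ([44.3, 168.3, 1.3], 0.68)]
scene post_middle [([150.0, 9.9, 37.5], 0.61)]
side post_top [([2.6, -4.0, -1.4], 0.69)]
side post_foot [([65.7, 8.3, 32.9], 0.76)]
side post_middle []
t 7.65 tcp [ 0.5395 -0.0502  0.0351] [53.8  3.8 35.1] toolx [0.761 0.649 0.   ] F [-0.2 -0.8  0.1] w 0.02575126771434173
```

drive_tool(series=[-0.4, 0.003, 0, 0, 0, 0, 0, -0.4, 0.003, 0, 0, 0, 0, 0, -0.4, 0.002, 0, 0, 0, 0, 0, -0.4, 0.002, 0, 0, 0, 0, 0])

```text
time: 7.98
ee_pos: [0.5472, -0.0436, 0.0351]
orientation: [0.938, 0.346, -0.0, -0.0]
force: [-0.8, -1.1, -1.2]
gripper_width: 0.0256
gripper_force: 0.4
```

drive_tool(series=[-0.4, 0.0015, 0, 0, 0, 0, 0, -0.4, 0.0015, 0, 0, 0, 0, 0, -0.4, 0.001, 0, 0, 0, 0, 0])

```text
time: 8.23
ee_pos: [0.5502, -0.0411, 0.0352]
orientation: [0.938, 0.346, -0.0, 0.0]
force: [-2.8, -3.6, 0.9]
gripper_width: 0.0255
gripper_force: 1.8
```

drive_tool(series=[-0.4, 0.001, 0, 0, 0, 0, 0, -0.4, 0.001, 0, 0, 0, 0, 0, -0.4, 0.001, 0, 0, 0, 0, 0])

```text
time: 8.48
ee_pos: [0.5502, -0.0411, 0.0352]
orientation: [0.938, 0.347, -0.003, 0.0]
force: [-7.7, -9.9, 6.0]
gripper_width: 0.0259
gripper_force: 6.4
```

drive_tool(series=[-0.4, 0.001, 0, 0, 0, 0, 0, -0.4, 0.001, 0, 0, 0, 0, 0])

```text
time: 8.65
ee_pos: [0.5501, -0.0411, 0.0352]
orientation: [0.938, 0.347, -0.005, 0.001]
force: [-11.9, -14.6, 9.6]
gripper_width: 0.0262
gripper_force: 9.3
```

```bash
python3 - <<'E'
from h import *
report(["post_top","post_foot"],save="pics/e.png")
E
```

```text
scene post_top [([251.2, 4.3, 33.2], 0.74)]
scene post_foot [([79.6, 5.8, 37.4], 0.65)]
side post_top [([247.0, 9.1, 39.6], 0.72)]
side post_foot [([76.9, 7.2, 35.7], 0.91)]
t 8.95 tcp [ 0.5501 -0.0411  0.0352] [67.8  3.9 35.2] toolx [ 0.76  0.65 -0.01] F [ -9.7 -13.3   8. ] w 0.025878263294450764
```

The force rises firmly with no further motion, so the post is against the stop. I back off.

drive_tool(series=[-0.4, -0.003, 0, 0, 0, 0, 0, -0.4, -0.005, 0, 0, 0, 0, 0, -0.4, -0.012, 0, 0, 0, 0, 0, -0.4, -0.02, 0, 0, 0, 0, 0, -0.4, -0.03, 0, 0, 0, 0, 0, -0.4, -0.03, 0, -0.02, 0, 0, 0, -0.4, 0, 0, -0.035, 0, 0, 0, -0.4, 0, 0, -0.035, 0, 0, 0])

```text
time: 9.62
ee_pos: [0.4745, -0.103, 0.1244]
orientation: [0.939, 0.345, -0.002, -0.002]
force: [2.0, -0.2, 0.5]
gripper_width: 0.0256
gripper_force: 0.0
```

drive_tool(series=[-0.4, 0, 0, -0.04, 0, 0, 0, -0.4, 0, 0, -0.04, 0, 0, 0, -0.4, 0, 0, -0.02, 0, 0, 0, -0.4, 0, 0, 0, 0, 0, 0])

```text
time: 9.95
ee_pos: [0.4822, -0.1041, 0.2319]
orientation: [0.938, 0.346, 0.006, 0.004]
force: [0.8, 0.1, 0.3]
gripper_width: 0.0257
gripper_force: 0.0
```

```bash
python3 - <<'E'
from h import *
report(["post_top","post_foot","post_middle","screw_jar","tape_measure","sanding_block"])
s=cams.snapshot("scene")["pixels"][160:280,180:340];d=cams.snapshot("side")["pixels"][160:280,180:340]
cv2.imwrite("pics/f.png",cv2.cvtColor(cv2.resize(np.vstack([s,d]),None,fx=2.5,fy=2.5,interpolation=cv2.INTER_CUBIC),cv2.COLOR_RGB2BGR))
E
```

```text
scene post_top [([251.1, 6.0, 34.9], 0.87)]
scene post_foot []
scene post_middle [([162.6, 6.4, 36.1], 0.7)]
scene screw_jar [([197.9, -163.2, -0.1], 0.74)]
scene tape_measure [([47.5, 166.1, 1.4], 0.8)]
scene sanding_block [([33.2, -162.5, -1.9], 0.85)]
side post_top [([246.0, -0.1, 41.2], 0.67), ([0.2, -1.8, 1.1], 0.63)]
side post_foot [([75.9, 6.5, 32.8], 0.61)]
side post_middle [([161.7, 6.3, 37.0], 0.95)]
side screw_jar [([195.7, -160.3, -0.1], 0.84)]
side tape_measure [([46.8, 163.6, -1.0], 0.77)]
side sanding_block [([30.3, -166.4, 0.6], 0.77)]
t 10.65 tcp [ 0.478  -0.1027  0.225 ] [-27.1   3.7 225. ] toolx [ 0.761  0.649 -0.   ] F [ 0.4 -0.5  0.2] w 0.025763375650625434
```

View pics/f.png

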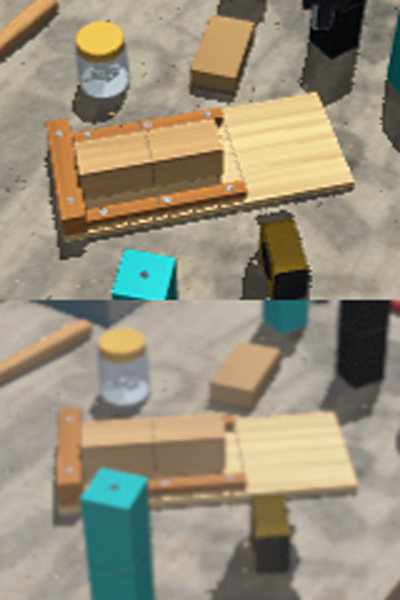

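The crops show the post flat between the rails. Its top end, at about (78, 160) px in the upper crop, touches the end stop with no gap. The jar, tape measure and sanding block haven't moved, and the gripper is clear.

```bash
python3 -c "
from rig import manip
print(manip.finish_job())"
```

```text
the job is handed in; nothing more can be done
None
```

I toppled the post into the bay and pushed it against the end stop; the final pictures show it flat and flush, with the jar, tape measure and sanding block unmoved, and the job is handed in (no verdict was returned).

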